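# Pack away the gauge case: flap first, then lid

## Task

Put the blue gauge case away without gripping or lifting anything: with the fingertips, push the upright orange flap down flat over the gauge and the clip, and only then push the lid over from behind and press it fully shut. Leave the gauge and the clip lying in their pockets, and do not disturb the other things on the bench.

Things in the scene. Friction and masses are not known exactly. Their poses are not given: they have to be found in the camera images.
- case: blue open-topped instrument case, 160 x 170 x 58 mm high, walls 5 mm, screwed down to the bench. Origin: centre of its underside. Its x axis points towards the lid hinge (roughly to the robot's left, within about 20 degrees), its y axis runs along both hinges, z up.
- flap (a joint): angle of the orange hold-down flap inside the case, rad: 0 = folded flat over the contents (resting at its stop), about 1.57 = upright. A stiff hinge (about 0.06 N m of friction): the flap stays wherever it is left.
- lid (a joint): angle of the blue lid, rad: 0 = fully shut flat on the case's rim (at its stop), about 1.57 = upright, larger = leaning outwards; stop at 2.1. A stiff hinge (about 0.35 N m of friction, lid 0.27 kg): it stays wherever it is left, so it has to be pushed all the way.
- flap_hinge (a point): middle of the flap's hinge line, which runs along the case's y at case x = -60 mm, 46 mm above the bench (12 mm below the case's rim). The flap is a plate 130 mm wide (along the hinge), reaching 106 mm from the hinge line, about 5 mm thick. Folded, it reaches towards the lid hinge.
- flap_edge (a point): middle of the flap's free edge, on its orange outer face, 106 mm from the hinge line. The outer face (the one to push on) lies 3 mm off the hinge line; it faces away from the lid when upright and up when folded. The inner face has a grey lining.
- lid_hinge (a point): middle of the lid's hinge line, which runs along the case's y at case x = +84 mm, 60 mm above the bench. The lid is a plate 172 mm wide (along the hinge), reaching 165 mm from the hinge line (173 mm at a small black lip, 50 mm wide, in the middle). Shut, it reaches from its hinge over the case, its top 68 mm above the bench.
- lid_edge (a point): middle of the lid's free edge, on its outer face, 165 mm from the hinge line (the black lip projects 8 mm further). The blue outer face (the one to push on) lies 8 mm off the hinge line, on the side away from the flap when open and on top when shut; a raised middle panel of 1.5 mm is only for looks. The inner face has a grey lining.
- gauge_block: small steel gauge block, 22 x 56 x 12 mm, lying loose in its pocket in the case, under where the flap folds. Origin: centre of its underside. Stays where it is.
- clip_8: black moulded clip, 46 x 67 x 28 mm, lying loose in its pocket in the case beside the gauge block, top 38 mm above the bench. Origin: centre of its underside. Stays where it is.
- water_bottle: clear water bottle, 65 mm across, 204 mm high, standing at the left; a bystander. Origin: centre of its underside.
- ear_defenders: black ear defenders, 151 x 151 x 80 mm, left of the case; a bystander. Origin: centre of the underside.
- clip_1: black moulded clip, 46 x 67 x 28 mm, right of the case; a bystander. Origin: centre of its underside.
- hex_key: dark hex key, 33 x 98 x 7 mm, right of the case; a bystander. Origin: centre of its underside.
- calliper: steel slide calliper, 73 x 225 x 11 mm, at the right edge; a bystander. Origin: centre of its underside.
- bolt_2: steel bolt, 36 mm high, standing on its head between clip and calliper at the right; a bystander. Origin: centre of its underside.
Not all that is in view belongs to the job. Several things have the shape of the gauge_block; the one meant has the colours described above.

How it is judged (in metres and radians):
On the way, in this order (a step that is already met when the one before it is completed fails the run):
1. the flap is folded down flat while the lid is still open (value of joint flap below 0.08 rad and value of joint lid above 1 rad), for 0.2 s.
2. the lid is fully shut over the folded flap (value of joint lid below 0.04 rad and value of joint flap below 0.08 rad), for 0.2 s.
At the end, for the whole second after the job is handed in: The lid is shut to within 0.04 rad (about 6 mm at its free edge) and at rest, the flap under it is flat to within 0.08 rad, and the gauge block and the clip still lie in the case within about 30 mm of their pockets (all of step 2 and velocity of joint lid between -0.05 and 0.05 rad/s and z of each of gauge_block, clip_8 in the frame of case below 0.018 m and x of gauge_block in the frame of case between -0.03 and 0.03 m and y of gauge_block in the frame of case between -0.076 and -0.016 m and x of clip_8 in the frame of case between -0.03 and 0.03 m and y of clip_8 in the frame of case between -0.008 and 0.052 m); the robot touches nothing.
It fails at once if the lid is swung over (below 1.0 rad) before the flap is down (value of joint lid below 1 rad and value of joint flap above 0.2 rad).
It fails at once if the flap or the lid is gripped: the fingers press on both of its faces at once ((contact force between the fingers and flap_c0 above 1.5 N and contact force between the fingers and flap_c1 above 1.5 N) or (contact force between the fingers and lid_c0 above 1.5 N and contact force between the fingers and lid_c1 above 1.5 N)).
It fails at once if the gauge block or the clip is lifted out of its pocket (z of any of gauge_block, clip_8 in the frame of case above 0.03 m).
It fails at once if a bystander is moved more than 30 mm or knocked over (distance of any of water_bottle, ear_defenders, clip_1, hex_key, calliper, bolt_2 from where it was at the start of the episode above 0.03 m or angle between any of water_bottle, bolt_2's own z axis and vertical above 0.5 rad).
It also fails if it takes over 48 s, if anything falls off the work surface, if the arm or the gripper's body presses on something with over 40 N, if the wrist force passes 120 N, or if a joint passes its speed limit or range.

## Robot

A 6-joint arm with a two-finger parallel gripper is mounted at the origin on a cart in front of the work surface, level with it; the furniture and walls round the work are solid. World frame = base frame: x ahead of the robot, y to its left, z up, the work surface at z = 0. Lengths are in mm, angles in rad, forces in N, time in s.
With the tool pointing down it reaches from about 300 to 775 mm from the base axis. Payload 14.6 kg.
Tool frame: the origin (TCP) lies on the centre line of the jaws, within the pads' length; the fingertips stand 19 mm ahead of it and the grasp point (between the pads) is the TCP (bot.tip_reach is the distance from the TCP to the fingertips, in mm); z points along the fingers, y is the line along which they close (so a half turn about z gives the same grasp; the last joint's range is limited). The gripper opens to 85 mm and grips with 20 to 120 N. Pads are 22 mm wide; open, the fingers measure 114 mm over their backs; the gripper's body (76 mm by 85 mm) begins 54 mm behind the grasp point. The pads swing forward as they close: fully open they stand 13 mm farther back than shut.
Start: joints at [-1.243, 0.3, 1.521, -0, 1.321, -0.067], TCP at [211.535, -507.683, 250.281] pointing down, gripper open.
Joint ranges: [-3.03, 3.03], [-0.79, 2.21], [0.23, 2.52], [-1.04, 4.18], [0, 3.07], [-2.55, 2.55]. Speed limits (rad/s): [2.22, 2.22, 2.57, 3.14, 3.14, 3.14].

## Interface

Orientations are given as a unit quaternion [w, x, y, z].
In Python, from rig import bot gives the robot as it stands. Calls block until the motion is done:
- bot.move_to(position, orientation): joint-space move of the TCP to a pose.
- bot.servo_line(position, attitude=None, speed=150, until_force=None): straight line of the TCP; attitude=None keeps the orientation; speed is the mean speed in mm/s. With until_force (N) it stops when the force on the tool has changed by that much, and returns True; else False.
- bot.move_joints(angles): joint-space move.
- bot.move_gripper(opening, grip_force=None): finger opening in mm; grip_force is the grip in N (None keeps the last); returns when the fingers have stopped.
- bot.dwell(seconds).
- bot.ik(position, orientation): joint angles nearest the present ones, or None.
- bot.read_state(): the state.
- bot.read_camera(name): name is "scene" or "top" or "wrist"; returns a dict with "image" (384x512x3 uint8, blue, green, red), "depth" (384x512 float32, mm along the optical axis (not along the pixel's ray), 0 where there is no reading), "fovy" (degrees; the focal length in pixels is half the picture's height over the tangent of half this angle, whatever the lens; pixels are square), "cx", "cy" (the principal point, pixels), "eye" and "attitude" of the camera in the world; the wrist camera has in their place "mount" (4x4, takes a point from camera to tool coordinates, whose origin is the TCP and whose axes are the flange's). Camera axes: x right, y down, z forward; pixel columns grow to the right and rows downward; lengths in mm; the calibration is good to about 2 mm. A picture is of the moment at which its call begins: read the wrist's pose just before it.
A pose or a line that the arm cannot do raises bot.MotionError and nothing moves.
- bot.finish_job(): hands the job in; it is judged then, once.
The state is a dict: "clock": time; "joint_positions": joint angles; "qvel": joint speeds; "effort": joint torques, N m; "ee_pos": TCP position; "tool_rot": TCP orientation; "ft_force": force on the tool from outside, world axes, zero at the start; "moment": the same for the moment, N m; "grip_width": finger opening in mm; "grip_force": force on a finger pad.
Only numpy, scipy, OpenCV 4.12 (cv2) and the standard library are available. Lean on these libraries where they do the work, as an engineer would, in place of code of your own. Each camera call takes 0.05 s, during which the arm holds its last target. There are 200 camera calls.

## Working session

There is one attempt and no reset: what is moved stays moved. The work goes in short steps, each a Python script; the robot and the scene stay as the last script left them, time stands still between calls to the robot, and variables do not carry over. Pictures are saved under pics/ and viewed, at most 10 in all, crops included, and the job is handed in when it is done.

```bash
mkdir -p pics; cat > h.py <<'E'
import numpy as np, cv2
from scipy.spatial.transform import Rotation as R
from rig import bot
def rot(q): return R.from_quat(np.r_[q[1:],q[0]])
def cloud(c):
    d=c["depth"];h,w=d.shape;f=h/2/np.tan(np.radians(c["fovy"])/2)
    v,u=np.mgrid[:h,:w]
    P=np.dstack([(u-c["cx"])/f*d,(v-c["cy"])/f*d,d])
    a=np.array(c["attitude"]);M=a if a.shape==(3,3) else rot(a).as_matrix()
    return P@M.T+np.array(c["eye"])
E
python3 - <<'E'
from h import *
for n in("top","scene"):
    c=bot.read_camera(n);cv2.imwrite(f"pics/{n}1.png",c["image"]);np.save(f"pics/{n}.npy",cloud(c));print(n,c["eye"],c["attitude"],c["fovy"])
    np.save(f"pics/{n}_im.npy",c["image"])
E
```

```text
top [ 261.34584856   74.60745823 1564.17616097] [-0.05704444  0.71465925 -0.69409696  0.06509609] 43.456921088149016
scene [ -123.42016442 -1158.92140398   687.84372436] [-0.52955386  0.81118717 -0.21291026  0.12734715] 44.84855498039123
```

View pics/top1.png

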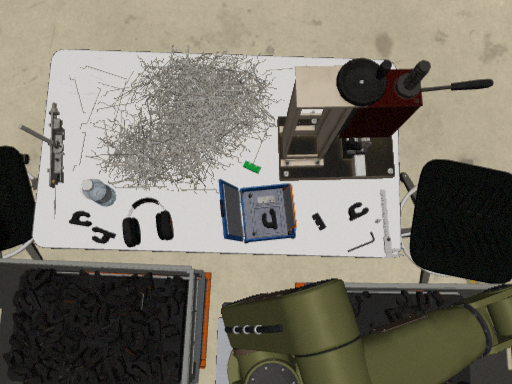

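View pics/scene1.png

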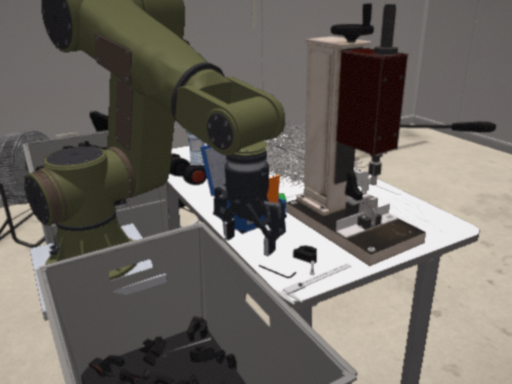

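The top view shows the case at about (262,212), with the open lid at u≈220–242 and the orange flap at about (291,210). The ear defenders are at (148,222), the bottle at (98,190) and the press base at (335,150). Next I'll fit the case, flap and lid numerically.

```bash
python3 - <<'E'
from h import *
P=np.load("pics/top.npy");im=np.load("pics/top_im.npy")
np.set_printoptions(precision=1,suppress=True)
hsv=cv2.cvtColor(im,cv2.COLOR_BGR2HSV);H,S,V=[hsv[...,i].astype(int) for i in range(3)]
roi=np.zeros(H.shape,bool);roi[172:250,210:305]=1
blue=roi&(H>100)&(H<130)&(S>100);org=roi&(H>4)&(H<20)&(S>120)
for n,m in(("blue",blue),("orange",org)):
    Q=P[m];print(n,len(Q),np.percentile(Q,[2,50,98],axis=0))
Q=P[blue];rim=Q[(Q[:,2]>50)&(Q[:,2]<66)]
r=cv2.minAreaRect(rim[:,:2].astype(np.float32));print("rim",r,len(rim))
Q=P[org];hi=Q[Q[:,2]>Q[:,2].max()-12];print("flap top",hi.mean(0),len(hi),cv2.minAreaRect(Q[:,:2].astype(np.float32)))
A=P[roi].reshape(-1,3);L=A[A[:,2]>90];
for y0 in range(0,400,20):
    s=L[(L[:,1]>=y0)&(L[:,1]<y0+20)]
    if len(s):print(y0,len(s),s.min(0),s.max(0))
# overall heights in region around
for nm,(v0,v1,u0,u1) in dict(bottle=(172,210,78,118),ears=(192,250,118,180),press=(60,182,275,420),wires=(50,190,80,275)).items():
    q=P[v0:v1,u0:u1].reshape(-1,3);q=q[q[:,2]>15];print(nm,np.percentile(q,[1,50,99],axis=0))
E=cv2.resize(im[170:252,205:310],None,fx=6,fy=6,interpolation=cv2.INTER_CUBIC);cv2.imwrite("pics/crop1.png",E)
E
```

```text
blue 653 [[384.4 -73.5  11.9]
 [456.2  85.5  59.2]
 [570.8 153.  220.7]]
orange 82 [[428.2 -72.   48.8]
 [482.2 -62.6 148. ]
 [555.2 -43.8 156.9]]
rim ((482.07257080078125, 9.541664123535156), (168.6647491455078, 158.62002563476562), 7.587363243103027) 214
flap top [ 261.3   74.6 1564.2] 1 ((396.93621826171875, -19.081436157226562), (73.16903686523438, 321.396484375), 68.1820297241211)
60 32 [ 261.3   74.6 1564.2] [ 261.3   74.6 1564.2]
80 72 [385.2  89.9  90.2] [479.3  99.9 121. ]
100 347 [382.9 100.1  90.8] [553.8 119.9 189.6]
120 419 [380.7 120.  120.2] [553.8 140.  222. ]
140 191 [414.5 140.1 180.6] [550.5 156.6 229.3]
180 6 [581.  182.9  90.7] [593.4 186.4  95.8]
bottle [[ 261.3   74.6   16.6]
 [ 516.7  518.8  142.9]
 [ 594.6  554.7 1564.2]]
ears [[ 261.3   74.6   16.4]
 [ 420.9  409.6   66.4]
 [ 518.3  457.3 1564.2]]
press [[ 601.3 -388.5   29. ]
 [ 680.6 -172.1  380.5]
 [ 786.1  -25.6  628. ]]
wires [[ 516.6   18.9   17.2]
 [ 754.1  267.    91. ]
 [1000.5  539.2  211.2]]
```

View pics/crop1.png

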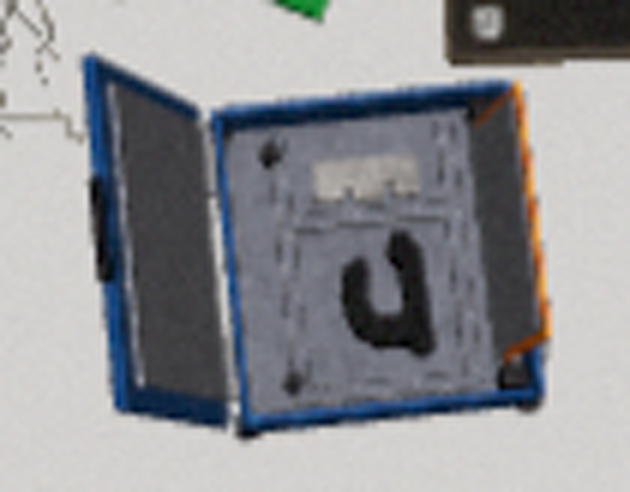

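The crop shows the steel gauge block at crop (365,178), which is top-image (266,200). The clip lies at crop (390,293), top-image (270,219). Both are in their pockets. The other clips, at (319,221), (358,211), (79,217) and (102,235), lie outside the case. The green block at (252,167) has the gauge's shape but the wrong colour. The rim fit of 169×159 mm matches the case, with a yaw of about 97.6°.

```bash
cat >> h.py <<'E'
C0=np.array([482.1,9.5,0.]);YAW=np.radians(97.6)
RC=R.from_euler('z',YAW).as_matrix()
def toc(P): return (P-C0)@RC
def tow(p): return RC@np.asarray(p,float)+C0
def pose(tip,tilt,flip):
    """tip in case frame; tilt>0: tool z leans to case +x. tool y along case +-y"""
    z=np.array([np.sin(tilt),0,-np.cos(tilt)]);y=np.array([0,flip,0.]);x=np.cross(y,z)
    M=RC@np.c_[x,y,z];q=R.from_matrix(M).as_quat()
    return tow(np.asarray(tip)-bot.tip_reach*z),np.r_[q[3],q[:3]]
def arc(hx,hz,r,face,th,tilt,half=11):
    e=np.array([np.cos(th),0,np.sin(th)]);
    return e,None
def flap_tip(th,r,tilt,gap=0):   # flap opens from +x (0) up; outer face normal (-sin,cos)
    e=np.array([np.cos(th),0,np.sin(th)]);n=np.array([-np.sin(th),0,np.cos(th)])
    tx=np.array([np.cos(tilt),0,np.sin(tilt)])
    return np.array([-60,0,46.])+r*e+n*(3+11*abs(n@tx)+gap)
def lid_tip(th,r,tilt,gap=0):    # shut points to -x
    e=np.array([-np.cos(th),0,np.sin(th)]);n=np.array([np.sin(th),0,np.cos(th)])
    tx=np.array([np.cos(tilt),0,np.sin(tilt)])
    return np.array([84,0,60.])+r*e+n*(9.5+11*abs(n@tx)+gap)
E
sed -i '/^def arc/,/return e,None/d' h.py
python3 - <<'E'
from h import *
np.set_printoptions(precision=2,suppress=True)
P=toc(np.load("pics/top.npy"));im=np.load("pics/top_im.npy")
hsv=cv2.cvtColor(im,cv2.COLOR_BGR2HSV);H,S,V=[hsv[...,i].astype(int) for i in range(3)]
roi=np.zeros(H.shape,bool);roi[172:250,210:305]=1
roi&=P[...,2]<300
org=P[roi&(H>4)&(H<20)&(S>120)];t=org[org[:,2]>130];print("flap top",t.mean(0),t.min(0),t.max(0))
A=P[roi];L=A[(A[:,2]>80)&(A[:,0]>60)&(abs(A[:,1])<95)]
k=np.polyfit(L[:,2],L[:,0],1);print("lid dx/dz",k,"angle",np.pi/2+np.arctan(k[0]),"x at z60",np.polyval(k,60),L.min(0),L.max(0))
s=bot.read_state();print(s["tool_rot"],bot.tip_reach,s["clock"])
for f in(1,-1):
    for n,fn,seq in(("flap",flap_tip,[(1.9,85,.25,25),(1.57,85,.25,0),(.8,85,.25,0),(0,85,.25,0)]),("lid",lid_tip,[(2,110,-.6,30),(1.57,120,-.5,0),(.8,120,-.4,0),(0,120,-.3,0)])):
        for th,r,ti,g in seq:
            p,q=pose(fn(th,r,ti,g),ti,f);print(f,n,th,p,bot.ik(p,q))
E
```

```text
flap top [-73.03   1.36 148.85] [-75.24 -65.09 138.96] [-71.    63.71 156.98]
lid dx/dz [ 0.35 56.65] angle 1.9082908511530954 x at z60 77.70419470743036 [ 85.2  -86.39  80.03] [141.59  84.28 229.33]
[-0.    0.98  0.2  -0.  ] 19.0 0.1
1 flap 1.9 [ 499.17 -118.42  132.25] [-0.4   0.41  1.69  0.23  1.18  2.51]
1 flap 1.57 [492.45 -68.1  149.42] None
1 flap 0.8 [483.65  -2.15 131.48] None
1 flap 0 [479.42  29.62  70.13] None
1 lid 2 [457.46 194.14 154.76] [ 0.56  0.44  1.67 -0.55  1.35 -2.5 ]
1 lid 1.57 [467.27 120.68 196.69] None
1 lid 0.8 [479.76  27.03 173.19] None
1 lid 0 [486.12 -20.62  90.9 ] None
-1 flap 1.9 [ 499.17 -118.42  132.25] [-0.4   0.41  1.69  0.23  1.18 -0.63]
-1 flap 1.57 [492.45 -68.1  149.42] [-0.31  0.34  1.74  0.24  1.18 -0.55]
-1 flap 0.8 [483.65  -2.15 131.48] [-0.19  0.33  1.81  0.27  1.11 -0.45]
-1 flap 0 [479.42  29.62  70.13] [-0.13  0.42  1.86  0.3   0.95 -0.44]
-1 lid 2 [457.46 194.14 154.76] [ 0.56  0.44  1.67 -0.55  1.35  0.64]
-1 lid 1.57 [467.27 120.68 196.69] [ 0.39  0.29  1.73 -0.5   1.29  0.44]
-1 lid 0.8 [479.76  27.03 173.19] [ 0.16  0.26  1.81 -0.45  1.13  0.24]
-1 lid 0 [486.12 -20.62  90.9 ] [ 0.02  0.37  1.87 -0.38  0.9   0.13]
```

```bash
python3 - <<'E'
from h import *
np.set_printoptions(precision=2,suppress=True)
bot.move_gripper(0)
t=.25
p,q=pose([-160,0,230],t,-1);bot.move_to(p,q)
p,q=pose(flap_tip(1.75,85,t,25),t,-1);print(bot.servo_line(p,q,speed=120))
for th in np.linspace(1.7,.12,10):
    p,q=pose(flap_tip(th,85,t),t,-1);bot.servo_line(p,q,speed=70)
    print(round(th,2),bot.read_state()["ft_force"])
p,q=pose(flap_tip(0,85,t,-10),t,-1);print(bot.servo_line(p,q,speed=25,until_force=12))
s=bot.read_state();print(s["ft_force"],s["clock"]);print("tip", toc(s["ee_pos"]+19*rot(s["tool_rot"]).as_matrix()[:,2]))
p,q=pose([-30,0,150],t,-1);bot.servo_line(p,q,speed=150)
p,q=pose([-120,0,240],t,-1);bot.servo_line(p,q,speed=200)
c=bot.read_camera("top");cv2.imwrite("pics/top2.png",c["image"]);P=toc(cloud(c))
cv2.imwrite("pics/crop2.png",cv2.resize(c["image"][160:260,190:320],None,fx=5,fy=5))
m=(abs(P[...,0]+0)<40)&(abs(P[...,1])<60)&(P[...,2]<110);Q=P[m];print(len(Q),np.percentile(Q[:,2],[5,25,50,75,95]))
E
```

```text
False
1.7 [ 0.04 -0.66  0.87]
1.52 [-0.2  -0.5  -0.17]
1.35 [ 0.05 -0.38 -0.75]
1.17 [ 0.87 -0.37  0.08]
1.0 [ 0.25  0.29 -0.24]
0.82 [ 0.25  0.01 -0.49]
0.65 [-0.3  -0.06  0.27]
0.47 [-0.23  0.34  0.53]
0.3 [-0.28 -1.04  0.75]
0.12 [-0.68  0.43 -0.24]
True
[-3.77 -1.47 13.53] 8.175
tip [24.41 -0.47 50.31]
933 [42.96 46.59 48.85 51.15 54.31]
```

View pics/crop2.png

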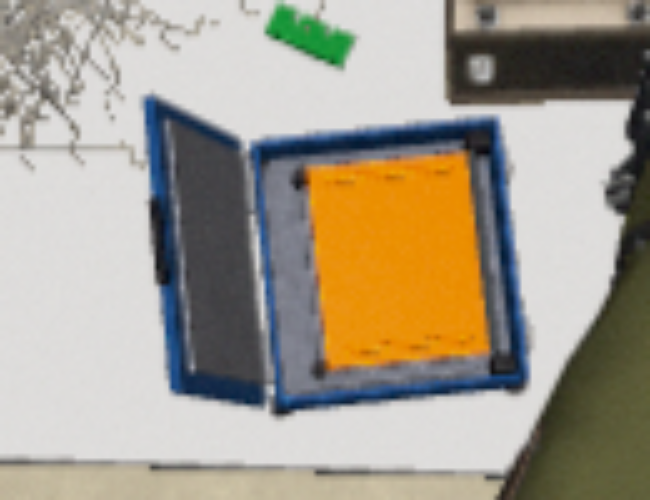

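The flap lies flat: its median height is 48.9 mm against 49 expected. The lid is still open at about 1.9 rad. Next is the lid, pushed from behind.

```bash
python3 - <<'E'
from h import *
np.set_printoptions(precision=2,suppress=True)
p,q=pose([-60,0,330],0,-1);bot.move_to(p,q)
p,q=pose([230,0,320],-.6,-1);bot.move_to(p,q)
p,q=pose(lid_tip(2.05,115,-.6,25),-.6,-1);print(bot.servo_line(p,q,speed=150,until_force=25),bot.read_state()["ft_force"])
for th in np.linspace(1.9,.1,12):
    t=-.6+.3*(1.9-th)/1.9
    p,q=pose(lid_tip(th,120,t),t,-1);hit=bot.servo_line(p,q,speed=80,until_force=40)
    print(round(th,2),bot.read_state()["ft_force"],hit)
    if hit: break
else:
    p,q=pose(lid_tip(0,120,-.3,-10),-.3,-1);print(bot.servo_line(p,q,speed=25,until_force=25))
    s=bot.read_state();print(s["ft_force"],s["clock"]);print("tip", toc(s["ee_pos"]+19*rot(s["tool_rot"]).as_matrix()[:,2]))
    bot.dwell(.3)
    p,q=pose([-30,0,160],-.3,-1);bot.servo_line(p,q,speed=150)
    p,q=pose([-150,0,260],0,-1);bot.move_to(p,q)
    c=bot.read_camera("top");P=toc(cloud(c))
    cv2.imwrite("pics/crop3.png",cv2.resize(c["image"][160:260,60:400],None,fx=2.3,fy=2.3))
    for a in(-70,-50,-20,20,50,70):
        Q=P[(abs(P[...,0]-a)<8)&(abs(P[...,1])<75)&(P[...,2]<110)];print(a,len(Q),np.median(Q[:,2]))
E
```

```text
False [ 0.22  0.82 -0.75]
1.9 [-0.16  0.38  0.74] False
1.74 [0.05 0.5  0.2 ] False
1.57 [ 0.08  0.17 -0.58] False
1.41 [0.48 1.05 0.6 ] False
1.25 [0.84 0.57 0.52] False
1.08 [-0.83  0.75  1.09] False
0.92 [-0.39 -0.1  -0.82] False
0.75 [-0.17  0.01  0.42] False
0.59 [ 0.62 -0.3   0.03] False
0.43 [-0.02 -0.21  0.77] False
0.26 [0.79 0.58 0.5 ] False
0.1 [-0.22  0.44  0.06] False
True
[-7.92  2.78 16.5 ] 18.8083
tip [-35.48  -0.45  69.85]
-70 243 67.9460279667444
-50 241 68.82805355146252
-20 241 68.53979848461108
20 243 68.74166019760446
50 240 69.3329920253849
70 241 67.63316677013017
```

View pics/crop3.png

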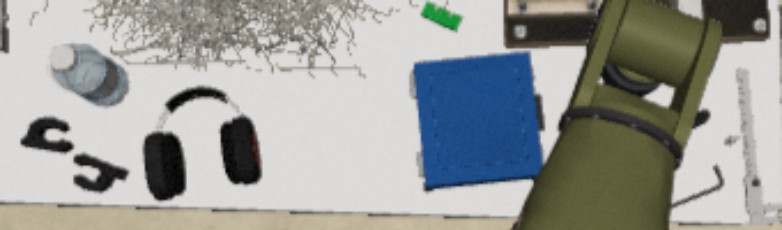

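The lid is level, 68–69 mm high across its whole reach. The bystanders in view (bottle, ear defenders, hex key and calliper) have not moved, and the robot is clear of everything.

```bash
python3 -c "
from rig import bot
print(bot.finish_job())"
```

```text
the job is handed in; nothing more can be done
None
```

The flap was pushed flat first (measured 49 mm high, as expected), then the lid was pushed over from behind and pressed shut (68–69 mm high across its reach), and the job is handed in; the judge's verdict was not shown.

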